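# Spread a circlip and hold it at the claw pin's groove

## Task

Take the circlip pliers off their green rest and squeeze the handles right in so that the black circlip on their tips is spread fully open, then bring it over the upright pivot pin of the claw finger and slide it gently down, level and centred, until it is level with the dark groove just above the bronze bushing. Finish still holding the pliers there with the handles squeezed and the circlip spread around the groove: do not let go or let it close. Do not lean hard on the pin or bushing, and leave the other things on the cart where they are.

Things in the scene. Friction and masses are not known exactly. Their poses are not given: they have to be found in the camera images.
- pliers_grip (a point): Grasp point of bent-nose circlip pliers (0.2 kg, 170 mm long) lying level on a rest: midway between the two blue handles, at their mid-height (62 mm above the cart), 52 mm behind the pivot. x towards the tips, y across the handles (squeezing direction), z up. Handles: bars 9 mm thick, 12 mm tall; here 62 mm over their outsides relaxed (a V), 36 mm when squeezed to the stop (parallel).
- jaw_l (a joint): Angle by which each handle is squeezed in: 0 relaxed, 0.245 rad at the stop (circlip fully spread). A return spring needs about 3 N per handle at first and 11 N at the stop, so a grip of 30 to 60 N holds it at the stop; let go, it springs back to 0.
- ring_mid (a point): Point on the pliers through which the pin's axis must pass when the circlip is spread: 97 mm ahead of pliers_grip along x, 30 mm below it, mid-thickness of the flat 3 mm black circlip hanging under the tips. Axes as pliers_grip. Relaxed bore 26 mm, too small for the pin; spread it clears the 28 mm pin by about 2 mm all round. Reaches 30 mm ahead of this point relaxed, 20 mm spread.
- rest_c (a point): Top of the front post of the green pliers rest (fixed), under the pivot, 56 mm above the cart; x along the lying pliers. A rear post, same height with 10 mm higher side lips, stands 95 mm behind it. Between the posts there is only a 12 mm thick base plate, so fingers can reach down beside the handles there.
- pin_groove (a point): Middle of the groove, on the axis of the upright pivot pin, 89 mm above the cart; z up the pin. The groove is a dark band 6 mm high, 25 mm in diameter, just above the flat top of the bronze bushing (diameter 44 mm, top 3 mm below this point). Claw finger and bolted-down cam fixture (up to 81 mm high) stretch from the pin 230 mm along this x, up to 85 mm aside and 40 mm back.
- pin_end (a point): Free upper end of the chrome pin, on its axis, 109 mm above the cart (20 mm above pin_groove). The pin is 28 mm in diameter with a 4 mm high bevel at its end.
- bumper_c (a point): Centre of a loose yellow bumper block, 90 x 60 x 50 mm. Leave it alone.
- hexcase_c (a point): Centre of a loose chrome hex key case, 110 x 70 x 22 mm. Leave it alone.
- bushing_c (a point): Centre of a loose spare bronze bushing, 42 mm in diameter, 30 mm high. Leave it alone.
- tin_c (a point): Centre of a loose red tin, 68 mm in diameter, 75 mm high. Leave it alone.
- tray_c (a point): Centre of a loose black tray of washers, 110 x 80 x 25 mm. Leave it alone.

How it is judged:
On the way, in this order (a step that is already met when the one before it is completed fails the run):
1. the pliers are lifted off their rest (height (world z) of pliers_grip above 0.075 m and contact force between pliers and rest below 0.05 N and contact force between the fingers and pliers above 2 N), for 0.1 s.
2. the spread circlip is held level over the pin's free end, centred on it (value of joint jaw_l above 0.215 rad and horizontal distance between ring_mid and pin_end below 0.006 m and z of ring_mid in the frame of pin_end above 0.0005 m and angle between ring_mid's own z axis and vertical below 0.2 rad), for 0.05 s.
At the end, for the whole second after the job is handed in: Circlip around the groove (mid-plane within 4 mm of its middle, centre within 4 mm of the pin axis, tilt under 0.12 rad), still spread (over 0.215 of 0.245 rad), held still by the fingers (over 8 N), pressing on the pin or bushing with under 12 N (light touch allowed) (value of joint jaw_l above 0.215 rad and horizontal distance between ring_mid and pin_groove below 0.004 m and z of ring_mid in the frame of pin_groove between -0.004 and 0.004 m and angle between ring_mid's own z axis and vertical below 0.12 rad and contact force between the fingers and pliers above 8 N and contact force between pliers and fixture below 12 N and linear speed of pliers below 0.02 m/s); the arm keeps its last pose, push and grip.
It fails at once if the pliers or circlip press on the pin, bushing or fixture with more than 35 N (contact force between pliers and fixture above 35 N).
It fails at once if a bystander is shifted by more than 25 mm (distance of any of bumper_c, hexcase_c, bushing_c, tin_c, tray_c from where it was at the start of the episode above 0.025 m).
It also fails if it takes over 34 s, if anything falls off the work surface, if the arm or the gripper's body presses on something with over 40 N, if the wrist force passes 120 N, or if a joint passes its speed limit or range.

## Robot

A 6-joint arm with a two-finger parallel gripper is mounted at the origin on the work surface. World frame = base frame: x ahead of the robot, y to its left, z up, the work surface at z = 0. Lengths are in m, angles in rad, forces in N, time in s.
With the tool pointing down it reaches from about 0.325 to 1 m from the base axis. Payload 5.1 kg.
Tool frame: the origin (TCP) lies at the very end of the fingers, on their centre line; the grasp point (between the pads) lies 19 mm behind it; z points along the fingers, y is the line along which they close (so a half turn about z gives the same grasp; the last joint's range is limited). The gripper opens to 85 mm and grips with 20 to 120 N. Pads are 22 mm wide; open, the fingers measure 114 mm over their backs; the gripper's body (76 mm by 85 mm) begins 54 mm behind the grasp point. The pads swing forward as they close: fully open they stand 13 mm farther back than shut.
Start: joints at [1.242, 0.124, 1.65, -0, 1.367, -0.083], TCP at [0.158, 0.63, 0.231] pointing down, gripper open.
Joint ranges: [-2.61, 2.61], [-1.02, 2.33], [0.03, 2.71], [-1.35, 4.49], [0.32, 2.68], [-2.91, 2.91]. Speed limits (rad/s): [2.57, 2.57, 3.14, 3.14, 3.14, 3.14].

## Interface

Orientations are given as a unit quaternion [w, x, y, z].
In Python, from workcell import r gives the robot as it stands.
- The arm moves only by the tool move_arm, never from a script. Its arguments are lists of equal length, an entry for each row: "translation": the shift along the tool's x, y, z in units of 30 cm (1.0 is 30 cm), a list of three; "rotation": the turn, a rotation vector about the tool's x, y, z in units of pi rad (1.0 is pi rad), a list of three; "hand": the opening, from 0 (shut) to 1 (fully open). A call has 1 to 12 rows; each row is the pose to reach, as a shift and turn from the pose commanded when the call began, along the tool's axes at that moment, turning the shorter way round; what a row does not reach only later rows make up. A row lasts 1/8 s, in which the tool goes at most 62.5 mm and 10.7 degrees, less where a joint would pass 70% of its speed; a pose out of reach is approached as far as the arm can. A call with a number of a shift or a turn outside -1 to 1 is refused whole. A call with a gripper value outside its range is refused whole. The fingers move at their own pace and stop on an object; "newtons" is the grip in N (left out, the last holds). Time passes only in rows, so rows that repeat a pose let the fingers close. It gives the time, the measured TCP pose, the force, the opening and the grip force at its end, in the units of the state.
- r.get_state(): the state, without advancing time (a new reading comes with each control period).
- r.snapshot(name): name is "scene" or "top" or "wrist"; returns the picture (400x640x3 uint8, red, green, blue); there is no depth.
- r.camera_model(name): a dict with "fx", "fy", "cx", "cy" (pixels), "k1" (the pictures are not rectified: a ray, as slopes to the right and down, at radius r is drawn at 1 + k1 r^2 times it, then the intrinsics apply), "R" (3x3) and "t" (3): a world point X has camera coordinates R X + t. Camera axes: x right, y down, z forward; pixel columns grow to the right and rows downward; lengths in m; the calibration is good to about 2 mm. A picture is of the moment at which its call begins: read the wrist's pose just before it. camera_model takes no time and is no camera call; for the wrist camera it gives the pose at the moment of the call.
- r.hand_in(): hands the job in; it is judged then, once.
The state is a dict: "clock": time; "joints": joint angles; "qd": joint speeds; "tau": joint torques, N m; "ee_pos": TCP position; "tcp_rot": TCP orientation; "contact_force": force on the tool from outside, world axes, zero at the start; "ft_torque": the same for the moment, N m; "grip_width": opening from 0.0 (shut) to 1.0 (fully open); "gripper_force": force on a finger pad.
Only numpy, scipy, OpenCV 4.12 (cv2) and the standard library are available. Lean on these libraries where they do the work, as an engineer would, in place of code of your own. Each camera call takes 0.05 s, during which the arm holds its last target. There are 200 camera calls.

## Working session

There is one attempt and no reset: what is moved stays moved. The work goes in short steps, Python scripts to look and compute and a tool call to move; the robot and the scene stay as the last step left them, time stands still between calls to the robot, and variables do not carry over. Pictures are saved under pics/ and viewed, at most 10 in all, crops included, and the job is handed in when it is done.

Besides the shell and the picture viewer there is one more tool, called after "Emit:" as name(argument=value, ...) on one line, values as JSON. move_arm: Moves the arm, as the interface text tells. Its arguments: {"type":"object","properties":{"translation":{"type":"array"},"rotation":{"type":"array"},"hand":{"type":"array"},"newtons":{"type":"number"}},"required":["translation","rotation","hand"]}

```bash
mkdir -p pics
python3 - <<'E'
from workcell import r
import cv2
for n in ("top","scene"):
    im=r.snapshot(n); cv2.imwrite(f"pics/{n}0.png",im[:,:,::-1])
    print(n,r.camera_model(n))
s=r.get_state();print(s["ee_pos"],s["tcp_rot"],s["clock"])
E
```

```text
top {'fx': 386.5599751213847, 'fy': 386.5599751213847, 'cx': 319.012350467765, 'cy': 197.57814381014458, 'k1': -0.08310846789122427, 'R': array([[ 0.01891942, -0.99979121, -0.00771916],
       [-0.99455231, -0.01802761, -0.10266796],
       [ 0.10250737,  0.00961953, -0.99468573]]), 't': array([0.00211247, 0.50241962, 1.22578104])}
scene {'fx': 362.5307284978359, 'fy': 362.5307284978359, 'cx': 322.4569064966151, 'cy': 201.45861853185005, 'k1': -0.024292413980571755, 'R': array([[-0.82638051,  0.56297879,  0.0122529 ],
       [ 0.4601903 ,  0.68772061, -0.56148485],
       [-0.32453063, -0.45836148, -0.82739629]]), 't': array([ 0.40612275, -0.19473962,  1.40316557])}
[0.15799857 0.62993363 0.23020142] [-1.92519918e-04  1.22584445e-01  9.92457638e-01 -9.23622453e-04] 0.1
```

View pics/top0.png

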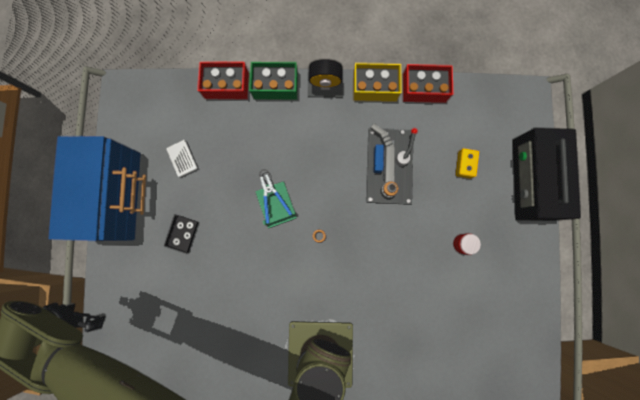

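View pics/scene0.png

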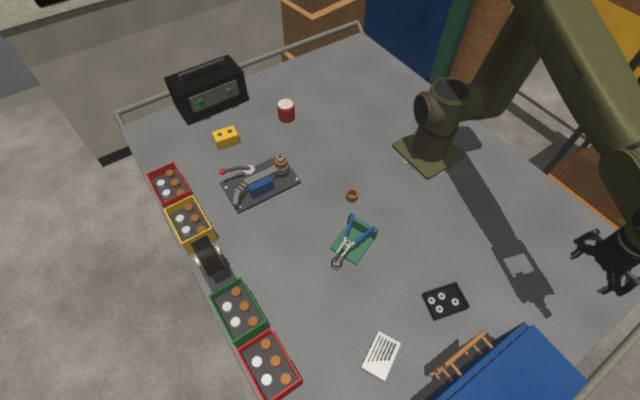

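The top view shows the pliers at about (275,200), tips up-left, with the pin at about (390,188). The scene view shows the pliers at (352,243) and the pin at (281,160). I'll enlarge both.

```bash
cat > h.py <<'E'
import cv2,numpy as np
def ray(c,u,v):
    d=np.array([(u-c["cx"])/c["fx"],(v-c["cy"])/c["fy"]]);s=d.copy()
    for _ in range(20): s=d/(1+c["k1"]*(s@s))
    o=-c["R"].T@c["t"]; return o,c["R"].T@np.r_[s,1]
def atz(c,u,v,z):
    o,d=ray(c,u,v); return o+d*(z-o[2])/d[2]
def proj(c,X):
    p=c["R"]@X+c["t"]; s=p[:2]/p[2]; s=s*(1+c["k1"]*(s@s)); return s*[c["fx"],c["fy"]]+[c["cx"],c["cy"]]
def crop(im,u,v,w,h,k): return cv2.resize(im[v:v+h,u:u+w],None,fx=k,fy=k,interpolation=cv2.INTER_CUBIC)
E
python3 - <<'E'
from h import *
t=cv2.imread("pics/top0.png");s=cv2.imread("pics/scene0.png")
cv2.imwrite("pics/c0.png",np.vstack([np.hstack([crop(t,245,160,65,70,6),crop(t,360,120,60,70,6)])]))
cv2.imwrite("pics/c1.png",np.hstack([crop(s,325,205,55,70,7),crop(s,255,145,50,70,7)]))
E
```

```text
(no output)
```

View pics/c0.png

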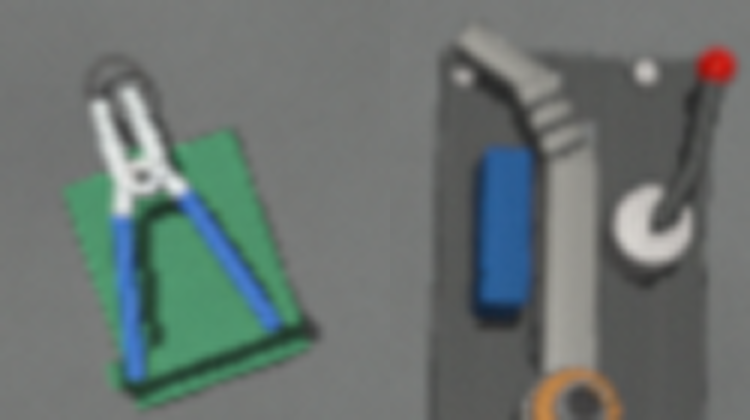

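View pics/c1.png

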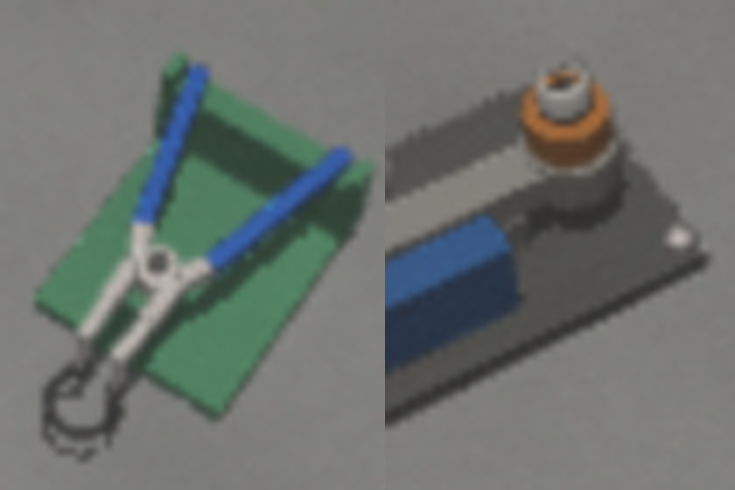

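The top crop puts the pivot at (268.8,189.7), the handle ends at (267.5,222.5) and (290.8,214.2), and the pin top at about (391,187). In the scene crop the pivot is at (347.6,242.7), the handle ends at (353.4,215.5) and (374,227), and the pin top at (280.7,156.5).

Run:
```python
from h import *
from workcell import r
T=r.camera_model("top");S=r.camera_model("scene")
for n,c,p,a,b,q in (("top",T,(268.8,189.7),(267.5,222.5),(290.8,214.2),(391.5,187)),("scene",S,(347.6,242.7),(353.4,215.5),(374,227),(280.7,156.5))):
    P=atz(c,*p,.068);A=atz(c,*a,.068);B=atz(c,*b,.068);M=(A+B)/2;d=(P-M)[:2]
    print(n,"piv",P,"A",A,"B",B,np.linalg.norm(A-B),np.linalg.norm(d),"yaw",np.degrees(np.arctan2(d[1],d[0])))
    u=d/np.linalg.norm(d);print(" grip",P[:2]-.052*u,"pin",atz(c,*q,.109))
```

```text
top piv [0.51997776 0.16926042 0.068     ] A [0.41697457 0.17005145 0.068     ] B [0.44426287 0.09798304 0.068     ] 0.07706171403777215 0.09605789908322858 yaw 21.52425856143594
 grip [0.47160412 0.15018187] pin [ 0.52998362 -0.20874416  0.109     ]
scene piv [0.5184654 0.1736321 0.068    ] A [0.44527514 0.10572975 0.068     ] B [0.4172482  0.17542609 0.068     ] 0.07512049909569433 0.09325807811677263 yaw 20.758983318297588
 grip [0.46984126 0.15520134] pin [ 0.52685862 -0.20327778  0.109     ]
```

```bash
cat >> h.py <<'E'
from scipy.spatial.transform import Rotation as Ro
def plan(s,p,yaw):  # yaw of pliers x; tool x = -pliers x, z down
    q=s["tcp_rot"];R0=Ro.from_quat([q[1],q[2],q[3],q[0]])
    a=np.radians(yaw);x=-np.array([np.cos(a),np.sin(a),0]);z=np.array([0,0,-1.]);R1=Ro.from_matrix(np.c_[x,np.cross(z,x),z])
    print("t",np.round(R0.inv().apply(np.array(p)-s["ee_pos"])/.3,4),"rot",np.round((R0.inv()*R1).as_rotvec()/np.pi,4))
E
python3 - <<'E'
from h import *
from workcell import r
plan(r.get_state(),[.4707,.152,.16],21)
E
```

```text
t [-1.3987 -1.2912  0.2362] rot [-0.0006 -0.0002 -0.1949]
```

Emit:
move_arm(translation=[[-0.7,-0.645,0.0],[-0.7,-0.645,0.0],[-0.7,-0.645,0.0],[-0.7,-0.645,0.0],[-0.7,-0.645,0.0],[-0.7,-0.645,0.0]], rotation=[[0,0,-0.195],[0,0,-0.195],[0,0,-0.195],[0,0,-0.195],[0,0,-0.195],[0,0,-0.195]], hand=[1,1,1,1,1,1])

```text
clock: 0.85
ee_pos: [0.3158, 0.3897, 0.2309]
tcp_rot: [-0.0, -0.18, 0.984, -0.0]
contact_force: [-0.2, 1.4, -0.1]
grip_width: 1.0
gripper_force: 0.0
```

Run:
```python
from h import *
from workcell import r
s=r.get_state();print(s["ee_pos"],s["clock"],s["qd"]);plan(s,[.4707,.152,.17],21)
```

```text
[0.31579463 0.38965015 0.23092139] 0.85 [ 0.04786215  0.02225442 -0.02067008  0.02092953 -0.00498045  0.01886587]
t [-0.2017 -0.9238  0.2034] rot [-0.0001 -0.0001 -0.0012]
```

Emit:
move_arm(translation=[[-0.2,-0.925,0.2],[-0.2,-0.925,0.2],[-0.2,-0.925,0.2],[-0.2,-0.925,0.2],[-0.2,-0.925,0.2],[-0.2,-0.925,0.2],[-0.2,-0.925,0.2]], rotation=[[0,0,-0.001],[0,0,-0.001],[0,0,-0.001],[0,0,-0.001],[0,0,-0.001],[0,0,-0.001],[0,0,-0.001]], hand=[1,1,1,1,1,1,1])

```text
clock: 1.72
ee_pos: [0.47, 0.155, 0.1711]
tcp_rot: [-0.0, -0.184, 0.983, 0.0]
contact_force: [-0.5, 0.1, -0.6]
grip_width: 0.994
gripper_force: 0.0
```

Run:
```python
from h import *
from workcell import r
c=r.camera_model("wrist");im=r.snapshot("wrist");cv2.imwrite("pics/w1.png",im[:,:,::-1])
np.save("w1.npy",c,allow_pickle=True)
s=r.get_state();print(s["ee_pos"],s["tcp_rot"],s["clock"]);print(c)
```

```text
[0.46994776 0.15528621 0.17137895] [-4.15064842e-05 -1.84641628e-01  9.82805890e-01  2.23228053e-04] 1.775
{'fx': 307.97284099233576, 'fy': 307.97284099233576, 'cx': 320.2177964452031, 'cy': 197.11421010733886, 'k1': -0.057280580403620086, 'R': array([[-3.62393977e-01,  9.32024947e-01,  3.22210480e-04],
       [ 8.82050044e-01,  3.42850795e-01,  3.23173410e-01],
       [ 3.01095211e-01,  1.17400303e-01, -9.46339708e-01]]), 't': array([ 0.02492668, -0.48932067,  0.16515835])}
```

View pics/w1.png

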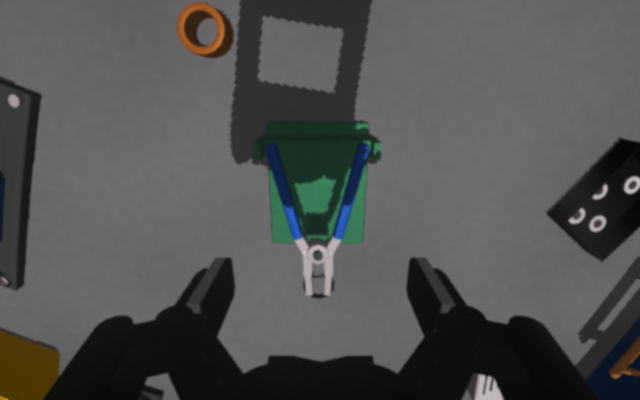

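The wrist view has the pivot at (317.5,255) and the handle rear ends at (271,147) and (363.5,147). The pliers are nearly aligned with the gripper.

Run:
```python
from h import *
from workcell import r
c=np.load("w1.npy",allow_pickle=True).item()
P=atz(c,317.5,255,.069);A=atz(c,271,147,.068);B=atz(c,363.5,147,.068);M=(A+B)/2;d=(P-M)[:2];u=d/np.linalg.norm(d)
yaw=np.degrees(np.arctan2(d[1],d[0]));print(P,A,B,np.linalg.norm(A-B),np.linalg.norm(d),yaw,P[:2]-.052*u)
C=r.camera_model("wrist");
s=r.get_state();plan(s,[*(P[:2]-.052*u),.041],yaw);plan(s,[.4705,.153,.041],21.3)
```

```text
[0.52129604 0.17329441 0.069     ] [0.44399199 0.10344947 0.068     ] [0.41708524 0.17269828 0.068     ] 0.0742924732334198 0.09735191632787557 21.209905571935796 [0.47281845 0.15448155]
t [-0.0079 -0.0062  0.4346] rot [0.0001 0.     0.0004]
t [ 0.0011 -0.008   0.4346] rot [ 0.0001  0.     -0.0001]
```

Emit:
move_arm(translation=[[-0.003,-0.007,0.0],[-0.003,-0.007,0.15],[-0.003,-0.007,0.3],[-0.003,-0.007,0.4],[-0.003,-0.007,0.434],[-0.003,-0.007,0.434],[-0.003,-0.007,0.434]], rotation=[[0,0,0],[0,0,0],[0,0,0],[0,0,0],[0,0,0],[0,0,0],[0,0,0]], hand=[1,1,1,1,1,1,1])

```text
clock: 2.65
ee_pos: [0.4733, 0.153, 0.0429]
tcp_rot: [0.002, -0.184, 0.983, 0.0]
contact_force: [0.6, -0.5, 0.4]
grip_width: 1.003
gripper_force: 0.0
```

Emit:
move_arm(translation=[[0,0,0],[0,0,0],[0,0,0],[0,0,0],[0,0,0],[0,0,0],[0,0,0],[0,0,0]], rotation=[[0,0,0],[0,0,0],[0,0,0],[0,0,0],[0,0,0],[0,0,0],[0,0,0],[0,0,0]], hand=[0.6,0.4,0.2,0,0,0,0,0], newtons=50)

```text
clock: 3.65
ee_pos: [0.474, 0.1531, 0.0451]
tcp_rot: [0.002, -0.184, 0.983, 0.0]
contact_force: [-6.2, -1.0, 16.6]
grip_width: 0.386
gripper_force: 49.4
```

Emit:
move_arm(translation=[[0,0,-0.03],[0,0,-0.1],[0,0,-0.2],[0,0,-0.3],[0,0,-0.35],[0,0,-0.35],[0,0,-0.35]], rotation=[[0,0,0],[0,0,0],[0,0,0],[0,0,0],[0,0,0],[0,0,0],[0,0,0]], hand=[0,0,0,0,0,0,0])

```text
clock: 4.53
ee_pos: [0.4709, 0.1523, 0.1446]
tcp_rot: [-0.001, -0.184, 0.983, -0.0]
contact_force: [-0.3, -0.0, -2.8]
grip_width: 0.389
gripper_force: 50.0
```

Run:
```python
from h import *
from workcell import r
d={}
for n in("wrist","top","scene"):
    d[n]=r.camera_model(n);im=r.snapshot(n);cv2.imwrite(f"pics/{n}2.png",im[:,:,::-1])
s=r.get_state();d["s"]=s;np.save("m2.npy",d,allow_pickle=True)
print(s["ee_pos"],s["tcp_rot"],s["clock"],s["grip_width"])
w=cv2.imread("pics/wrist2.png");x=cv2.imread("pics/scene2.png")
cv2.imwrite("pics/v2.png",np.vstack([crop(w,190,110,260,95,3),crop(w,220,205,200,100,4)[:, :780]][:1]+[crop(w,220,200,195,80,4)]))
```

```text
[0.47104299 0.15231919 0.14458454] [-1.35568171e-03 -1.83922091e-01  9.82939889e-01 -3.35425003e-05] 4.675 0.3859467865457288
```

View pics/wrist2.png

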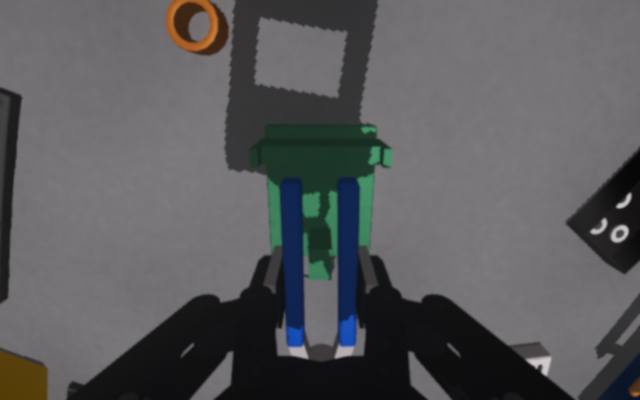

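The wrist view shows both handles parallel and squeezed against the pads, centred at column 319.5, with the pliers clear of the rest. The tips are hidden from this camera, so next I enlarge the ring and pin in the fixed views.

Run:
```python
from h import *
d=np.load("m2.npy",allow_pickle=True).item();s=d["s"]
t=cv2.imread("pics/top2.png");x=cv2.imread("pics/scene2.png")
u=np.array([np.cos(np.radians(21.2)),np.sin(np.radians(21.2))])
ring=np.r_[s["ee_pos"][:2]+.095*u,s["ee_pos"][2]+.017-.03];print(ring)
tiles=[]
for n,im in(("top",t),("scene",x)):
    row=[]
    for X in(ring,np.array([.5285,-.206,.109])):
        p=proj(d[n],X);o=(p-[20,14]).astype(int);print(n,p,o);k=crop(im,o[0],o[1],40,29,10)
        row.append(k)
    tiles.append(np.hstack(row))
cv2.imwrite("pics/v3.png",np.vstack(tiles))
```

```text
[0.55961375 0.18667352 0.13158454]
top [260.54178911 173.84225956] [240 159]
top [390.6000849  187.46799525] [370 173]
scene [340.23034559 242.84018306] [320 228]
scene [279.87807669 156.19945945] [259 142]
```

View pics/v3.png

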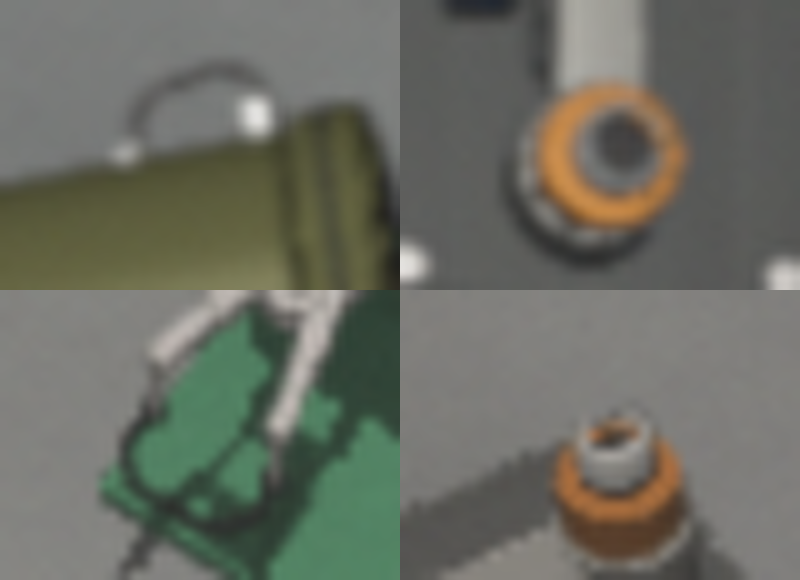

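Run:
```python
from h import *
d=np.load("m2.npy",allow_pickle=True).item();s=d["s"]
T,S=d["top"],d["scene"]
print("bush top",atz(T,390.95,187.95,.086),"pinend top",atz(T,391.75,186.4,.109),"pinend scene",atz(S,280.25,155.75,.109))
u=np.array([np.cos(np.radians(21.2)),np.sin(np.radians(21.2))])
for off in(.091,.095,.099):
  for zo in (-.016,-.013):
    ring=np.r_[s["ee_pos"][:2]+off*u,s["ee_pos"][2]+zo]
    a=np.linspace(0,6.28,100)
    pts=np.array([proj(S,ring+.020*np.array([np.cos(i),np.sin(i),0])) for i in a])
    q=(pts-[320,228]+.45)*10+[0,290];print(off,zo,"scene xmin %.0f ymax %.0f xmax %.0f"%(q[:,0].min(),q[:,1].max(),q[:,0].max()))
    pts=np.array([proj(T,ring+.020*np.array([np.cos(i),np.sin(i),0])) for i in a]);q=(pts-[240,159]+.45)*10
    print("   top ymin %.0f xmin %.0f"%(q[:,1].min(),q[:,0].min()))
```

```text
bush top [ 0.53007518 -0.21115149  0.086     ] pinend top [ 0.53183471 -0.20950862  0.109     ] pinend scene [ 0.5264148  -0.20704684  0.109     ]
0.091 -0.016 scene xmin 144 ymax 501 xmax 284
   top ymin 101 xmin 150
0.091 -0.013 scene xmin 144 ymax 496 xmax 285
   top ymin 99 xmin 148
0.095 -0.016 scene xmin 136 ymax 511 xmax 277
   top ymin 89 xmin 145
0.095 -0.013 scene xmin 136 ymax 506 xmax 277
   top ymin 87 xmin 143
0.099 -0.016 scene xmin 128 ymax 522 xmax 269
   top ymin 77 xmin 141
0.099 -0.013 scene xmin 128 ymax 517 xmax 270
   top ymin 75 xmin 139
```

Run:
```python
from h import *
from workcell import r
plan(r.get_state(),[.4358,-.2447,.152],21.2)
```

```text
t [ 0.5881 -1.1914 -0.0237] rot [ 0.0001 -0.0009 -0.    ]
```

Emit:
move_arm(translation=[[0.0,0.0,-0.025],[0.04,-0.08,-0.025],[0.1,-0.2,-0.025],[0.16,-0.32,-0.025],[0.22,-0.45,-0.025],[0.29,-0.59,-0.025],[0.36,-0.73,-0.025],[0.42,-0.85,-0.025],[0.46,-0.93,-0.025],[0.49,-0.99,-0.025],[0.49,-0.99,-0.025]], rotation=[[0,0,0],[0,0,0],[0,0,0],[0,0,0],[0,0,0],[0,0,0],[0,0,0],[0,0,0],[0,0,0],[0,0,0],[0,0,0]], hand=[0,0,0,0,0,0,0,0,0,0,0])

```text
clock: 6.05
ee_pos: [0.4423, -0.1787, 0.154]
tcp_rot: [0.0, -0.183, 0.983, -0.0]
contact_force: [0.6, -0.7, -1.3]
grip_width: 0.387
gripper_force: 50.1
```

Emit:
move_arm(translation=[[0.03,-0.07,0],[0.07,-0.14,0],[0.098,-0.201,0],[0.098,-0.201,0],[0.098,-0.201,0],[0.098,-0.201,0]], rotation=[[0,0,0],[0,0,0],[0,0,0],[0,0,0],[0,0,0],[0,0,0]], hand=[0,0,0,0,0,0])

```text
clock: 6.8
ee_pos: [0.4367, -0.2437, 0.1535]
tcp_rot: [-0.0, -0.184, 0.983, 0.0]
contact_force: [0.5, -0.2, -2.2]
grip_width: 0.389
gripper_force: 50.1
```

Run:
```python
from h import *
from workcell import r
d={}
for n in("top","scene","wrist"):
    d[n]=r.camera_model(n);cv2.imwrite(f"pics/{n}4.png",r.snapshot(n)[:,:,::-1])
s=r.get_state();d["s"]=s;np.save("m4.npy",d,allow_pickle=True);print(s["ee_pos"],s["tcp_rot"],s["clock"],s["grip_width"],s["joints"])
t=cv2.imread("pics/top4.png");x=cv2.imread("pics/scene4.png")
cv2.imwrite("pics/v4.png",np.hstack([crop(t,370,165,40,45,10),crop(x,260,130,40,45,10)]))
```

```text
[ 0.43672433 -0.24394665  0.15362823] [ 8.02972284e-06 -1.84268638e-01  9.82875917e-01  3.41948678e-05] 6.95 0.3892658880106492 [-6.16796515e-01 -1.50476317e-01  2.05582705e+00  6.25548128e-05
  1.23627992e+00 -2.55826879e+00]
```

View pics/v4.png

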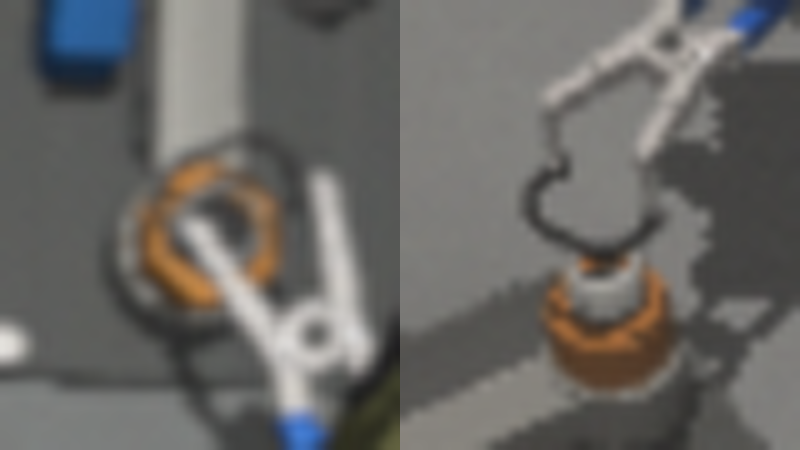

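In the top crop the ring arc peaks at (394,178), with the jaw tips at (389,187) and (402,183). In the scene crop the ring runs from columns 312 to 326 with its bottom at row 155, just above the pin. Next I fit the ring and bushing circles in each camera to get their relative offset.

```bash
cat > fit.py <<'E'
from h import *
from scipy.optimize import brute
from scipy.ndimage import map_coordinates
def samp(im,c,ctr,rad,a):
    X=[proj(c,ctr+rad*np.array([np.cos(i),np.sin(i),0])) for i in a]; X=np.array(X)
    return map_coordinates(im,[X[:,1],X[:,0]],order=1)
def fitbush(im,c):
    o=im[:,:,2].astype(float)-im[:,:,0]; a=np.linspace(0,2*np.pi,72,endpoint=False)
    f=lambda p:-(np.mean(samp(o,c,np.array([*p,.086]),.0205,a))-np.mean(samp(o,c,np.array([*p,.086]),.0240,a)))
    return brute(f,(slice(.518,.542,.002),slice(-.222,-.196,.002)),full_output=True)[:2]
def fitring(im,c,z,yaw,p0,rr=(.017,.018,.019,.020)):
    g=cv2.cvtColor(im,cv2.COLOR_BGR2GRAY).astype(float); a=np.radians(yaw)+np.linspace(-1.9,1.9,80); out=[]
    for r in rr:
        f=lambda p:np.mean(np.minimum(samp(g,c,np.array([*p,z]),r,a),100))
        q=brute(f,(slice(p0[0]-.016,p0[0]+.016,.002),slice(p0[1]-.016,p0[1]+.016,.002)),full_output=True); out.append((q[1],r,q[0]))
    return min(out,key=lambda k:k[0])
E
python3 - <<'E'
from fit import *
d=np.load("m4.npy",allow_pickle=True).item()
for n in("top","scene"):
    print(n,"bush",fitbush(cv2.imread(f"pics/{n}2.png"),d[n]))
    for z in(.1365,.1406,.1445): print("  ring",z,fitring(cv2.imread(f"pics/{n}4.png"),d[n],z,21.2,(.529,-.2085)))
E
```

```text
top bush (array([ 0.52995474, -0.21014598]), np.float64(-52.87734207694746))
  ring 0.1365 (np.float64(85.0408253706318), 0.02, array([ 0.52959536, -0.22815263]))
  ring 0.1406 (np.float64(85.0427523774782), 0.02, array([ 0.5290424 , -0.22739242]))
  ring 0.1445 (np.float64(85.05852955550375), 0.02, array([ 0.52884787, -0.22668645]))
scene bush (array([ 0.52704098, -0.21010604]), np.float64(-33.502848353243635))
  ring 0.1365 (np.float64(74.0616129990515), 0.02, array([ 0.5274935 , -0.20911383]))
  ring 0.1406 (np.float64(73.84219962138172), 0.02, array([ 0.52902771, -0.20572876]))
  ring 0.1445 (np.float64(73.66440653288926), 0.02, array([ 0.53047071, -0.20243554]))
```

Run:
```python
from fit import *
d=np.load("m4.npy",allow_pickle=True).item();s=d["s"];e=np.array(s["ee_pos"])
d2=np.load("m2.npy",allow_pickle=True).item();e2=np.array(d2["s"]["ee_pos"])
u=np.array([np.cos(np.radians(21.2)),np.sin(np.radians(21.2))]);v=np.array([-u[1],u[0]])
for px in((291,180),(348,180)):
    P=atz(d2["wrist"],*px,e2[2]+.023);w=P[:2]-e2[:2];print("handle end rel TCP",w@u,w@v)
for px in((295,345),(347,345)):
    P=atz(d2["wrist"],*px,e2[2]+.023);w=P[:2]-e2[:2];print("blue front rel TCP",w@u,w@v)
b={"top":[.02995+.5,-.21015],"scene":[.52704,-.2101]}
c=np.mean([b["top"],b["scene"]],axis=0)
for n in("top","scene"):
    g=cv2.cvtColor(cv2.imread(f"pics/{n}4.png"),cv2.COLOR_BGR2GRAY).astype(float)
    bias=np.array(b[n])-c
    for z in (-.010,-.013,-.016):
        best=[]
        for off in np.arange(.090,.112,.001):
          for lat in np.arange(-.004,.0041,.001):
            for ra in(.018,.020,.022):
                a=np.linspace(-1.5,1.5,60); X=[]
                for i in a:
                    h=e[:2]+bias+u*(off+.018*np.cos(i))+v*(lat+ra*np.sin(i));X.append(proj(d[n],np.r_[h,e[2]+z]))
                X=np.array(X);best.append((np.mean(map_coordinates(g,[X[:,1],X[:,0]],order=1)),off,lat,ra))
        best.sort();print(n,z,np.round(best[:3],4).tolist())
```

```text
handle end rel TCP -0.05083021787472415 -0.010978283245550741
handle end rel TCP -0.05083451339242938 0.012137714715166429
blue front rel TCP 0.03483405076713532 -0.011760257809075128
blue front rel TCP 0.03483488799936137 0.01432549470754427
top -0.01 [[92.2524, 0.1, 0.002, 0.022], [92.6346, 0.1, 0.001, 0.022], [92.7116, 0.1, 0.003, 0.022]]
top -0.013 [[92.5807, 0.1, 0.001, 0.022], [92.773, 0.1, 0.002, 0.022], [92.8086, 0.101, 0.001, 0.022]]
top -0.016 [[92.47, 0.101, 0.001, 0.022], [92.6521, 0.101, 0.0, 0.022], [92.9576, 0.1, 0.001, 0.022]]
scene -0.01 [[71.0973, 0.104, 0.004, 0.022], [72.0391, 0.103, 0.004, 0.022], [72.1826, 0.104, 0.003, 0.022]]
scene -0.013 [[71.0557, 0.102, 0.002, 0.022], [72.1234, 0.101, 0.002, 0.022], [72.241, 0.102, 0.001, 0.022]]
scene -0.016 [[71.0439, 0.1, 0.0, 0.022], [72.1, 0.1, 0.001, 0.022], [72.2493, 0.101, 0.0, 0.022]]
```

Emit:
move_arm(translation=[[0.01,-0.008,0],[0.01,-0.008,0.02],[0.01,-0.008,0.045],[0.01,-0.008,0.065],[0.01,-0.008,0.065],[0.01,-0.008,0.065]], rotation=[[0,0,0],[0,0,0],[0,0,0],[0,0,0],[0,0,0],[0,0,0]], hand=[0,0,0,0,0,0])

```text
clock: 7.7
ee_pos: [0.4348, -0.2477, 0.1341]
tcp_rot: [-0.0, -0.184, 0.983, 0.0]
contact_force: [-1.1, -0.1, -2.2]
grip_width: 0.383
gripper_force: 50.1
```

```bash
cat > see.py <<'E'
from fit import *
from workcell import r
import sys
k=sys.argv[1];d={}
for n in("top","scene"):
    d[n]=r.camera_model(n);cv2.imwrite(f"pics/{n}{k}.png",r.snapshot(n)[:,:,::-1])
s=r.get_state();e=np.array(s["ee_pos"]);print(e,s["tcp_rot"],s["clock"],s["contact_force"])
t=cv2.imread(f"pics/top{k}.png");x=cv2.imread(f"pics/scene{k}.png")
cv2.imwrite(f"pics/v{k}.png",np.hstack([crop(t,370,165,40,45,10),crop(x,260,130,40,45,10)]))
u=np.array([np.cos(np.radians(21.2)),np.sin(np.radians(21.2))]);v=np.array([-u[1],u[0]])
b={"top":[.52995,-.21015],"scene":[.52704,-.2101]};c=np.mean([b["top"],b["scene"]],axis=0)
for n in("top","scene"):
    g=cv2.cvtColor(cv2.imread(f"pics/{n}{k}.png"),cv2.COLOR_BGR2GRAY).astype(float);bias=np.array(b[n])-c
    for z in (-.013,-.016):
        best=[]
        for off in np.arange(.094,.108,.001):
          for lat in np.arange(-.004,.0041,.001):
                X=np.array([proj(d[n],np.r_[e[:2]+bias+u*(off+.018*np.cos(i))+v*(lat+.022*np.sin(i)),e[2]+z]) for i in np.linspace(-1.5,1.5,60)])
                best.append((np.mean(map_coordinates(g,[X[:,1],X[:,0]],order=1)),off,lat))
        best.sort();w=e[:2]+u*best[0][1]+v*best[0][2]-c
        print(n,z,np.round(best[:3],4).tolist(),"ring-pin along u,v mm",np.round([w@u*1e3,w@v*1e3],1))
E
python3 see.py 5
```

```text
[ 0.43493296 -0.24784368  0.13443369] [ 1.98502300e-04 -1.83942665e-01  9.82936934e-01 -2.03315535e-04] 7.8 [-0.05295558  0.11423214 -1.79951733]
top -0.013 [[86.1986, 0.099, 0.001], [86.7594, 0.098, 0.001], [87.0034, 0.1, 0.001]] ring-pin along u,v mm [-1.9 -0.3]
top -0.016 [[86.4441, 0.099, 0.0], [86.4789, 0.1, 0.0], [86.6971, 0.099, 0.001]] ring-pin along u,v mm [-1.9 -1.3]
scene -0.013 [[66.9313, 0.102, 0.001], [67.9328, 0.101, 0.001], [68.4773, 0.102, 0.002]] ring-pin along u,v mm [ 1.1 -0.3]
scene -0.016 [[66.8663, 0.1, -0.001], [68.1788, 0.1, 0.0], [68.1836, 0.099, -0.001]] ring-pin along u,v mm [-0.9 -2.3]
```

View pics/v5.png

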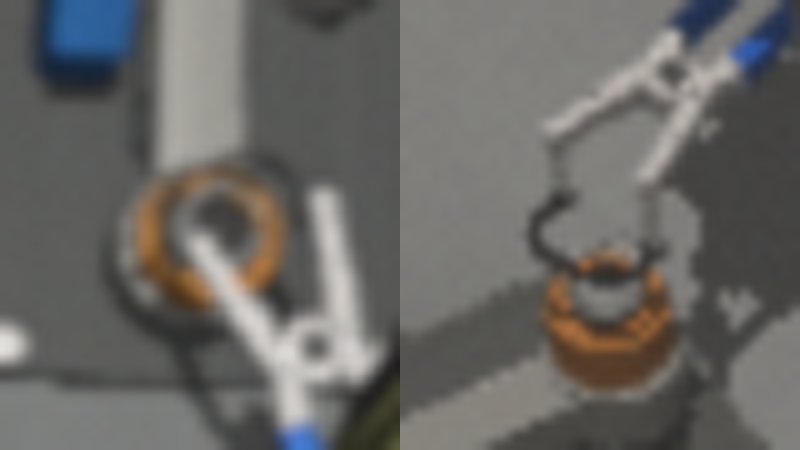

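The ring (top-view arc apex about (395,180); scene columns 313–326) sits about 1 cm above the pin end and is centred to within about 1 mm. I'll nudge it slightly and lower it in small steps, watching the force.

Emit:
move_arm(translation=[[-0.003,0.002,0],[-0.003,0.002,0.01],[-0.003,0.002,0.02],[-0.003,0.002,0.03],[-0.003,0.002,0.04],[-0.003,0.002,0.05],[-0.003,0.002,0.05]], rotation=[[0,0,0],[0,0,0],[0,0,0],[0,0,0],[0,0,0],[0,0,0],[0,0,0]], hand=[0,0,0,0,0,0,0])

```text
clock: 8.68
ee_pos: [0.4351, -0.2467, 0.1187]
tcp_rot: [-0.0, -0.184, 0.983, 0.0]
contact_force: [0.5, -0.3, -1.7]
grip_width: 0.387
gripper_force: 50.1
```

```bash
python3 see.py 6
```

```text
[ 0.43537178 -0.24686958  0.11915331] [ 1.19457647e-05 -1.83914968e-01  9.82942157e-01 -2.62878549e-05] 8.775 [-0.05416228 -0.35486787 -1.93108954]
top -0.013 [[85.5718, 0.1, 0.003], [85.672, 0.099, 0.003], [85.6768, 0.1, 0.002]] ring-pin along u,v mm [-0.1  2.4]
top -0.016 [[85.5216, 0.1, 0.002], [85.8184, 0.1, 0.001], [85.9872, 0.099, 0.002]] ring-pin along u,v mm [-0.1  1.4]
scene -0.013 [[63.6625, 0.103, 0.003], [64.2408, 0.102, 0.003], [64.6794, 0.103, 0.002]] ring-pin along u,v mm [2.9 2.4]
scene -0.016 [[63.6955, 0.101, 0.001], [64.3638, 0.1, 0.001], [64.374, 0.101, 0.002]] ring-pin along u,v mm [0.9 0.4]
```

Emit:
move_arm(translation=[[0.001,-0.002,0.005],[0.001,-0.002,0.012],[0.001,-0.002,0.019],[0.001,-0.002,0.026],[0.001,-0.002,0.033],[0.001,-0.002,0.033]], rotation=[[0,0,0],[0,0,0],[0,0,0],[0,0,0],[0,0,0],[0,0,0]], hand=[0,0,0,0,0,0])

```text
clock: 9.52
ee_pos: [0.4351, -0.2474, 0.109]
tcp_rot: [-0.0, -0.184, 0.983, 0.0]
contact_force: [1.0, -0.2, -1.2]
grip_width: 0.386
gripper_force: 50.1
```

```bash
python3 see.py 7
```

```text
[ 0.43528131 -0.24751319  0.10921554] [-1.78796057e-05 -1.83923640e-01  9.82940534e-01  1.44264621e-05] 9.625 [ 0.19275083 -0.36443453 -1.73178723]
top -0.013 [[88.6311, 0.1, 0.002], [88.75, 0.101, 0.002], [89.8315, 0.1, 0.001]] ring-pin along u,v mm [-0.4  0.9]
top -0.016 [[88.824, 0.101, 0.001], [89.2885, 0.101, 0.002], [89.4037, 0.1, 0.001]] ring-pin along u,v mm [ 0.6 -0.1]
scene -0.013 [[59.3735, 0.102, 0.002], [60.0256, 0.102, 0.001], [60.0461, 0.103, 0.002]] ring-pin along u,v mm [1.6 0.9]
scene -0.016 [[59.3365, 0.1, 0.0], [59.8208, 0.101, 0.001], [59.841, 0.101, 0.0]] ring-pin along u,v mm [-0.4 -1.1]
```

Emit:
move_arm(translation=[[0,0,0.004],[0,0,0.008],[0,0,0.012],[0,0,0.015],[0,0,0.015],[0,0,0.015]], rotation=[[0,0,0],[0,0,0],[0,0,0],[0,0,0],[0,0,0],[0,0,0]], hand=[0,0,0,0,0,0])

```text
clock: 10.38
ee_pos: [0.4353, -0.2475, 0.1048]
tcp_rot: [0.0, -0.184, 0.983, -0.0]
contact_force: [-0.1, 0.6, -2.2]
grip_width: 0.388
gripper_force: 50.1
```

```bash
python3 see.py 8
```

```text
[ 0.43532363 -0.24754832  0.10479856] [ 5.85193384e-05 -1.83929759e-01  9.82939386e-01 -6.38617706e-05] 10.475 [-0.62971312  0.18258647 -1.53305811]
top -0.013 [[91.5399, 0.101, 0.001], [92.5073, 0.102, 0.001], [92.558, 0.101, 0.002]] ring-pin along u,v mm [ 0.6 -0.2]
top -0.016 [[91.9457, 0.101, 0.001], [92.2895, 0.101, 0.0], [92.3837, 0.102, 0.0]] ring-pin along u,v mm [ 0.6 -0.2]
scene -0.013 [[57.2166, 0.102, 0.002], [57.507, 0.103, 0.002], [57.8984, 0.103, 0.003]] ring-pin along u,v mm [1.6 0.8]
scene -0.016 [[57.3442, 0.1, 0.0], [57.4096, 0.101, 0.0], [57.6736, 0.101, 0.001]] ring-pin along u,v mm [-0.4 -1.2]
```

Emit:
move_arm(translation=[[0,0,0.002],[0,0,0.004],[0,0,0.004],[0,0,0.004]], rotation=[[0,0,0],[0,0,0],[0,0,0],[0,0,0]], hand=[0,0,0,0])

```text
clock: 10.98
ee_pos: [0.4353, -0.2475, 0.1035]
tcp_rot: [-0.0, -0.184, 0.983, 0.0]
contact_force: [-0.4, -0.9, -1.0]
grip_width: 0.385
gripper_force: 50.1
```

Emit:
move_arm(translation=[[0,0,0.002],[0,0,0.004],[0,0,0.004],[0,0,0.004]], rotation=[[0,0,0],[0,0,0],[0,0,0],[0,0,0]], hand=[0,0,0,0])

```text
clock: 11.48
ee_pos: [0.4353, -0.2475, 0.1023]
tcp_rot: [0.0, -0.184, 0.983, -0.0]
contact_force: [0.7, 0.0, -1.8]
grip_width: 0.386
gripper_force: 50.1
```

Emit:
move_arm(translation=[[0,0,0.002],[0,0,0.004],[0,0,0.004],[0,0,0.004]], rotation=[[0,0,0],[0,0,0],[0,0,0],[0,0,0]], hand=[0,0,0,0])

```text
clock: 11.98
ee_pos: [0.4353, -0.2477, 0.1014]
tcp_rot: [0.0, -0.184, 0.983, -0.0]
contact_force: [-1.5, -0.3, 0.3]
grip_width: 0.385
gripper_force: 50.2
```

```bash
python3 see.py 9
python3 - <<'E'
from workcell import r
s=r.get_state();print(s["ee_pos"],s["contact_force"],s["ft_torque"])
E
```

```text
[ 0.43535322 -0.24763334  0.10132153] [ 6.89875957e-05 -1.83920978e-01  9.82941015e-01 -1.71829135e-04] 12.075 [-1.43605046  0.00662885  0.43295089]
top -0.013 [[95.4522, 0.101, 0.001], [95.9146, 0.102, 0.0], [96.1368, 0.102, 0.001]] ring-pin along u,v mm [ 0.6 -0.3]
top -0.016 [[95.5543, 0.101, 0.0], [95.5626, 0.102, 0.0], [96.4512, 0.101, 0.001]] ring-pin along u,v mm [ 0.6 -1.3]
scene -0.013 [[58.4603, 0.103, 0.002], [59.2745, 0.104, 0.002], [59.4637, 0.103, 0.001]] ring-pin along u,v mm [2.6 0.7]
scene -0.016 [[58.5107, 0.101, 0.0], [59.1144, 0.102, 0.0], [59.3883, 0.102, 0.001]] ring-pin along u,v mm [ 0.6 -1.3]
[ 0.43535322 -0.24763334  0.10132153] [-1.43605046  0.00662885  0.43295089] [-0.06970307  0.11719993 -0.00315914]
```

View pics/v9.png

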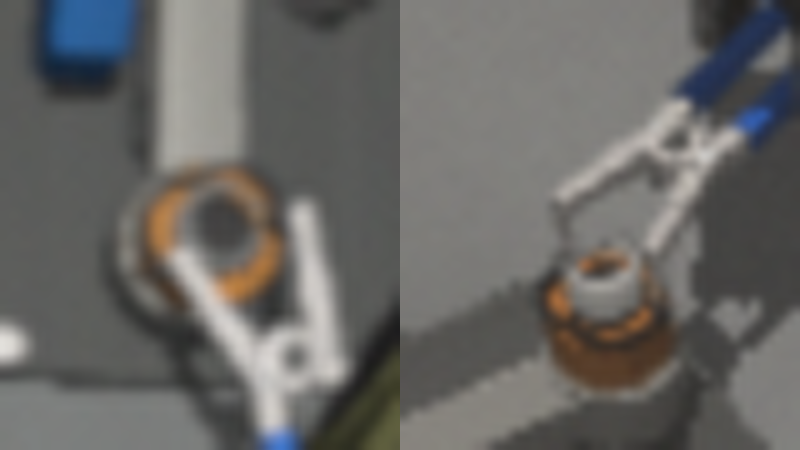

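The ring encircles the pin (scene crop) and is just touching the bushing, with about 2 N of force. I'll back off 1.5 mm so that it hangs at the middle of the groove.

Emit:
move_arm(translation=[[0.001,0.001,-0.003],[0.001,0.001,-0.005],[0.001,0.001,-0.005],[0.001,0.001,-0.005],[0.001,0.001,-0.005],[0.001,0.001,-0.005]], rotation=[[0,0,0],[0,0,0],[0,0,0],[0,0,0],[0,0,0],[0,0,0]], hand=[0,0,0,0,0,0])

```text
clock: 12.82
ee_pos: [0.4348, -0.2473, 0.1026]
tcp_rot: [-0.0, -0.184, 0.983, 0.0]
contact_force: [0.5, 0.7, -1.9]
grip_width: 0.383
gripper_force: 50.1
```

```bash
python3 see.py 10
python3 - <<'E'
from workcell import r
s=r.get_state();print(s["ee_pos"],s["contact_force"],s["grip_width"],abs(s["qd"]).max());print(r.hand_in())
E
```

```text
[ 0.43485798 -0.24732849  0.10257972] [-5.37932936e-05 -1.83936187e-01  9.82938185e-01  1.94751350e-05] 12.925 [ 0.41736831  0.1412196  -2.05261346]
top -0.013 [[93.4301, 0.101, 0.001], [94.2876, 0.101, 0.0], [94.6203, 0.102, 0.0]] ring-pin along u,v mm [0.2 0.2]
top -0.016 [[93.4618, 0.101, 0.0], [93.9772, 0.102, 0.0], [94.395, 0.101, 0.001]] ring-pin along u,v mm [ 0.2 -0.8]
scene -0.013 [[59.0716, 0.104, 0.002], [59.122, 0.103, 0.002], [59.143, 0.103, 0.003]] ring-pin along u,v mm [3.2 1.2]
scene -0.016 [[58.9143, 0.102, 0.001], [59.1747, 0.102, 0.0], [59.3459, 0.101, 0.001]] ring-pin along u,v mm [1.2 0.2]
[ 0.43485798 -0.24732849  0.10257972] [ 0.41736831  0.1412196  -2.05261346] 0.38820714290226943 0.0020618002965798305
the job is handed in; nothing more can be done
None
```

I handed the job in at about 12.9 s of the 34 s allowed: the pliers are still gripped at 50 N with the circlip spread around the groove, about 1 mm off-centre by my camera fits and not touching the pin or bushing; the hand-in returned no verdict.

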